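# Zero the measuring stage and press the specimen clamp home on its pin

### The arm

A 6-joint arm with a two-finger parallel gripper is mounted at the origin on the work surface. World frame = base frame: x ahead of the robot, y to its left, z up, the work surface at z = 0. Lengths are in m, angles in rad, forces in N, time in s.
With the tool pointing down it reaches from about 0.3 to 0.775 m from the base axis. Payload 14.6 kg.
Tool frame: the origin (TCP) lies at the very end of the fingers, on their centre line; the grasp point (between the pads) lies 19 mm behind it; z points along the fingers, y is the line along which they close (so a half turn about z gives the same grasp; the last joint's range is limited). The gripper opens to 94 mm and grips with 3 to 60 N. Pads are 16 mm wide; open, the fingers measure 119 mm over their backs; the gripper's body (75 mm by 177 mm) begins 78 mm behind the grasp point.
Start: joints at [-1.296, 0.3, 1.521, -0, 1.321, -0.067], TCP at [0.184, -0.518, 0.205] pointing down, gripper open.
Joint ranges: [-3.03, 3.03], [-0.79, 2.21], [0.23, 2.52], [-1.04, 4.18], [0, 3.07], [-2.55, 2.55]. Speed limits (rad/s): [2.22, 2.22, 2.57, 3.14, 3.14, 3.14].

### API

Orientations are given as [roll, pitch, yaw] about the fixed x, y, z axes, in that order (R = Rz(yaw) Ry(pitch) Rx(roll)).
In Python, from station import ctrl gives the robot as it stands.
- The arm moves only by the tool move_arm, never from a script. Its argument "increments" is a list of rows, each a list of 7 numbers: the opening, from 0 (shut) to 1 (fully open), then the shift along the tool's x, y, z in units of 50 mm (1.0 is 50 mm), then the turn, a rotation vector about the tool's x, y, z in rad. In form: [[claw, tx, ty, tz, rx, ry, rz], ...]. A call has 1 to 20 rows; each row shifts and turns the commanded pose from where the row before left it, along the tool's axes as they then stand; what a row does not reach is not made up. A row lasts 1/10 s, in which the tool goes at most 50 mm and 8.59 degrees, less where a joint would pass 70% of its speed; a pose out of reach is approached as far as the arm can. A call is refused whole if a number of a shift passes 1 or a number of a turn 0.15, either way. A call with a gripper value outside its range is refused whole. The fingers move at their own pace and stop on an object; "force" is the grip in N (left out, the last holds). Time passes only in rows, so rows that do not move let the fingers close. It gives the time, the measured TCP pose, the force, the opening and the grip force at its end, in the units of the state.
- ctrl.get_obs(): the state, without advancing time (a new reading comes with each control period).
- ctrl.camera(name): name is "scene" or "top"; returns a dict with "color" (400x640x3 uint8, blue, green, red), "K" (3x3 intrinsics, pixels), "pose" (4x4, takes a point from camera to world coordinates). Camera axes: x right, y down, z forward; pixel columns grow to the right and rows downward; lengths in m; the calibration is good to about 2 mm. A picture is of the moment at which its call begins. There is no depth.
- ctrl.hand_in(): hands the job in; it is judged then, once.
Trained networks look in a picture, given as the dict that the camera call returned (one of the last four; its "shot" number tells which), for a name from the list of things; names that differ only in an ending like _2 or _b are one class to them, and where a whole thing is asked for, a point or a joint stands for the part that bears it (a point fixed in the world has none). Each returns a list of dicts, best first, with "conf" (0 to 1); they miss things now and then, are a little off and sometimes report something else, mostly with a low value. They report only what shows in the picture. A call takes as long as a camera call. They do not tell look-alikes from the thing itself.
- ctrl.cut_out(name, picture): "mask" (400x640 bool, what is visible of it) and "centre" ([row, column] in pixels, amid what is visible of it).
The state is a dict: "time_s": time; "qpos": joint angles; "joint_vel": joint speeds; "tau": joint torques, N m; "ee_pos": TCP position; "eef_rot": TCP orientation; "force": force on the tool from outside, world axes, zero at the start; "moment": the same for the moment, N m; "grip_width": finger opening in m; "grip_force": force on a finger pad.
Only numpy, scipy, OpenCV 4.12 (cv2) and the standard library are available. Lean on these libraries where they do the work, as an engineer would, in place of code of your own. Each camera call takes 0.05 s, during which the arm holds its last target. There are 200 camera calls.

### The job

Zero the white measuring stage: take the blue-handled stylus from its wooden stand, press the red button in the recess fully down with its tip, and put the stylus back in the stand. Then take the black specimen clamp by its orange rib, work it over the stage's locating pin, square to the stage, until it drops onto the pin, and press it down against the sprung brass ring until it lies flush on the stage. Finish while still gripping the clamp and holding it pressed down; leave the jar, the dish and the notebook alone.

Things in the scene. Friction and masses are not known exactly. Their poses are not given: they have to be found in the camera images.
- pin_base (a point): Foot of the locating pin, level with the stage's top face and 35 mm from the stage's middle towards +y; axes as the stage. The pin is dark steel, 10 mm across, 12 mm high, its top 3 mm tapering to 6 mm. The clamp belongs here, rib along the stage's x axis, either way round (within about 8 degrees), and lies flush when its underside is at this level.
- button_top (a point): Centre of the top of the red zero button at rest, 16 mm diameter, 5 mm below the stage's top face in a round recess 18 mm wide, 120 mm from the pin towards the stage's -y end. Axes are the stage's, z up. Pushed straight down it moves 4 mm; needs about 1.5 N to start and 4 N to be fully down. Too narrow for a fingertip.
- zero_button (a joint): Travel of the zero button in m: 0 at rest, 0.004 fully down; springs back.
- seat (a joint): Travel (m) of the sprung brass ring around the pin, 28 mm outer and 14 mm inner radius: 0 at rest (5 mm above the stage top), 0.005 when flush with the stage top. About 4 N starts it, 8 N takes it fully down; the clamp's own weight (about 2 N) does not move it.
- stage: The white measuring stage (fixed), 170 by 240 by 40 mm, with its pin, ring and button. Origin: middle of its underside, on the table; y along its long side, z up.
- stylus_handle (a point): Middle of the stylus's blue square handle, 16 by 16 mm (x, y) and 60 mm long (z, up). Under it, 30 to 34 mm below this point, is a steel collar 22 mm across, then a steel shaft 8 mm across and 40 mm long. About 45 g. Any two opposite faces of the handle can be gripped from above.
- stylus_tip (a point): Lower end of the stylus's shaft, 74 mm below the middle of the handle; 6 mm flat, same axes.
- stylus: The stylus as a whole; origin at the underside of its collar, z up along the handle.
- stand_hole (a point): Middle of the top face of the wooden stand, a fixed block 70 by 70 by 48 mm with a square hole 14 by 14 mm right through it. The stylus hangs upright in it, shaft down, collar resting on this face, the middle of its handle 34 mm above this point. It lies left or right of the stage.
- clamp_rib (a point): Grip point on the clamp's orange rib, on its middle axis, 39 mm above its underside. The rib is 60 mm long (x), 18 mm thick (y: close the fingers along y), from the plate's top face 23 mm below this point to 13 mm above it.
- clamp_socket (a point): Centre of the clamp's underside, the mouth of the round blind socket 13 mm in diameter and 13.5 mm deep that fits over the pin; hidden from above. Same axes as the clamp.
- clamp: The black specimen clamp with an orange rib; origin at the centre of its underside, z up. Its plate is 90 mm (x) by 80 mm (y) by 16 mm thick, flat on the table at the start, on the other side of the stage from the stand. About 0.2 kg.
- jar: Specimen jar with black cap, 64 mm diameter, 90 mm tall; origin under its middle. Leave alone.
- dish: Glass dish, 84 mm diameter, 16 mm high, on the far side of the stage; origin under its middle. Leave alone.
- notebook: Closed blue notebook, 100 by 150 by 14 mm, beyond the stage; origin under its middle. Leave alone.
Not all that is in view belongs to the job. There is more than one size of the stylus; the job needs the middle-sized. What is shaped like the clamp but green or purple is not meant.

How it is judged:
On the way, in this order (a step that is already met when the one before it is completed fails the run):
1. the zero button is pressed down with the tip of the held stylus (value of joint zero_button above 0.0028 m and contact force between stylus and stage above 1 N and contact force between the fingers and stylus above 1 N and horizontal distance between stylus_tip and button_top below 0.008 m), for 0.05 s.
2. the stylus is back in its stand and let go (horizontal distance between stylus_handle and stand_hole below 0.01 m and z of stylus_handle in the frame of stand_hole below 0.037 m and angle between stylus_handle's own z axis and vertical below 0.15 rad and contact force between the fingers and stylus below 0.1 N), for 0.2 s.
3. the clamp has dropped over the pin (horizontal distance between clamp_socket and pin_base below 0.004 m and z of clamp_socket in the frame of pin_base below 0.007 m and angle between clamp_socket's own z axis and vertical below 0.1 rad), for 0.1 s.
At the end, for the whole second after the job is handed in: The clamp is on the pin (within 3 mm), level, its rib along the stage's x axis within 0.15 rad, its underside within 2 mm of the stage top with the ring pushed in by over 3.5 mm, and the fingers still hold it (over 2 N); the stylus hangs upright in its stand (value of joint seat above 0.0035 m and z of clamp_socket in the frame of pin_base below 0.002 m and horizontal distance between clamp_socket and pin_base below 0.003 m and angle between clamp_socket's own z axis and vertical below 0.06 rad and angle between the x axis of clamp_socket and the x axis of pin_base, either way round below 0.15 rad and contact force between the fingers and clamp above 2 N and contact force between stylus and clamp below 0.1 N and linear speed of clamp below 0.02 m/s and horizontal distance between stylus_handle and stand_hole below 0.01 m and z of stylus_handle in the frame of stand_hole below 0.037 m and angle between stylus_handle's own z axis and vertical below 0.15 rad); the arm keeps its last pose, push and grip.
It fails at once if the jar is disturbed (distance of jar from where it was at the start of the episode above 0.03 m or angle between jar's own z axis and vertical above 0.5 rad).
It fails at once if the dish is disturbed (distance of dish from where it was at the start of the episode above 0.03 m).
It fails at once if the notebook is disturbed (distance of notebook from where it was at the start of the episode above 0.03 m).
It also fails if it takes over 61 s, if anything falls off the work surface, if the arm or the gripper's body presses on something with over 40 N, if the wrist force passes 120 N, or if a joint passes its speed limit or range.

## Working session

There is one attempt and no reset: what is moved stays moved. The work goes in short steps, Python scripts to look and compute and a tool call to move; the robot and the scene stay as the last step left them, time stands still between calls to the robot, and variables do not carry over. Pictures are saved under pics/ and viewed, at most 10 in all, crops included, and the job is handed in when it is done.

Besides the shell and the picture viewer there is one more tool, called after "Emit:" as name(argument=value, ...), one argument or row to a line, values as JSON. move_arm: Moves the arm, as the interface text tells. Its arguments: {"type":"object","properties":{"increments":{"type":"array","items":{"type":"array","items":{"type":"number"}}},"force":{"type":"number"}},"required":["increments"]}

```bash
mkdir -p pics; ls
cat > h.py <<'E'
import numpy as np, cv2
from station import ctrl
def uv(P,c):
    T=np.linalg.inv(c["pose"]); p=T[:3,:3]@np.asarray(P,float)+T[:3,3]; q=np.asarray(c["K"])@p; return q[:2]/q[2]
def ray(u,v,c):
    d=np.asarray(c["pose"])[:3,:3]@np.linalg.inv(c["K"])@[u,v,1]; return np.asarray(c["pose"])[:3,3],d/np.linalg.norm(d)
def atz(u,v,z,c):
    o,d=ray(u,v,c); return o+d*(z-o[2])/d[2]
def tri(obs):
    A=np.zeros((3,3));b=np.zeros(3)
    for u,v,c in obs:
        o,d=ray(u,v,c);M=np.eye(3)-np.outer(d,d);A+=M;b+=M@o
    return np.linalg.solve(A,b)
E
python3 - <<'E'
from h import *
np.set_printoptions(precision=3,suppress=True)
o=ctrl.get_obs();print(o["time_s"],o["ee_pos"],o["eef_rot"],o["force"])
cs={n:ctrl.camera(n) for n in("scene","top")}
for n,c in cs.items():
    cv2.imwrite(f"pics/{n}0.png",c["color"]);print(n,c["K"],c["pose"])
    for k in["stage","stylus","stylus_handle","clamp","clamp_rib","stand_hole","button_top","pin_base","jar","dish","notebook"]:
        try:
            for r in ctrl.cut_out(k,c)[:4]: print(n,k,round(r["conf"],2),np.round(r["centre"]),r["mask"].sum())
        except Exception as e: print(k,e)
E
```

```text
pics
0.0 [ 0.184 -0.518  0.205] [-3.14  -0.     0.342] [-0.675 -0.375  0.251]
scene [[472.824   0.    314.784]
 [  0.    472.824 197.972]
 [  0.      0.      1.   ]] [[-0.889  0.25  -0.385  0.995]
 [ 0.459  0.467 -0.756  0.869]
 [-0.009 -0.848 -0.53   0.69 ]
 [ 0.     0.     0.     1.   ]]
scene stage 0.83 [215. 318.] 4745
scene stage 0.71 [254. 397.] 294
scene stylus 0.69 [259. 342.] 584
scene stylus 0.57 [288. 425.] 194
scene stylus 0.5 [252. 393.] 290
scene stylus_handle 0.94 [254. 342.] 571
scene stylus_handle 0.75 [287. 425.] 185
scene stylus_handle 0.75 [244. 238.] 687
scene stylus_handle 0.55 [252. 392.] 301
scene clamp 0.94 [164. 338.] 594
scene clamp 0.9 [169. 218.] 552
scene clamp 0.57 [170. 292.] 634
scene clamp_rib 0.9 [162. 338.] 634
scene clamp_rib 0.88 [165. 294.] 696
scene clamp_rib 0.69 [167. 218.] 521
scene clamp_rib 0.65 [275. 391.] 1419
scene stand_hole 0.72 [273. 388.] 1299
scene button_top 0.65 [214. 319.] 4791
scene pin_base 0.88 [216. 317.] 4692
scene jar 0.97 [291. 295.] 1548
scene dish 0.76 [245. 237.] 683
scene dish 0.5 [214. 330.] 182
scene notebook 0.79 [
[... 240 characters left out ...]
  0.     0.     1.   ]]
top stage 0.85 [218. 308.] 6201
top stylus 0.69 [223. 191.] 87
top stylus 0.67 [183. 210.] 182
top stylus 0.47 [231. 163.] 63
top stylus 0.24 [242. 405.] 1122
top stylus_handle 0.6 [179. 208.] 187
top stylus_handle 0.59 [223. 194.] 127
top stylus_handle 0.48 [231. 163.] 46
top clamp 0.84 [171. 452.] 1106
top clamp 0.65 [293. 393.] 1190
top clamp 0.55 [238. 406.] 1021
top clamp_rib 0.96 [292. 393.] 1195
top clamp_rib 0.7 [163. 453.] 1046
top clamp_rib 0.68 [238. 408.] 1093
top stand_hole 0.92 [227. 197.] 848
top button_top 0.94 [216. 306.] 6259
top pin_base 0.7 [142. 215.] 652
top jar 0.56 [142. 214.] 657
top dish 0.78 [134. 310.] 716
top notebook 0.61 [143. 385.] 2043
```

Run:
```python
import cv2
a=cv2.imread("pics/scene0.png")[110:330,170:470];b=cv2.imread("pics/top0.png")[100:340,140:500]
cv2.imwrite("pics/s1.png",cv2.resize(a,(780,572),interpolation=3));cv2.imwrite("pics/t1.png",cv2.resize(b,(792,528),interpolation=3))
```

```text
(no output)
```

View pics/s1.png

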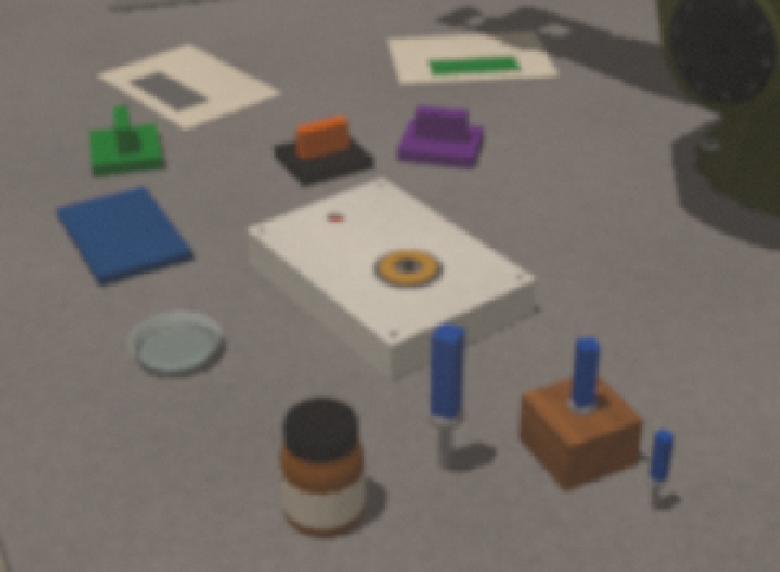

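View pics/t1.png

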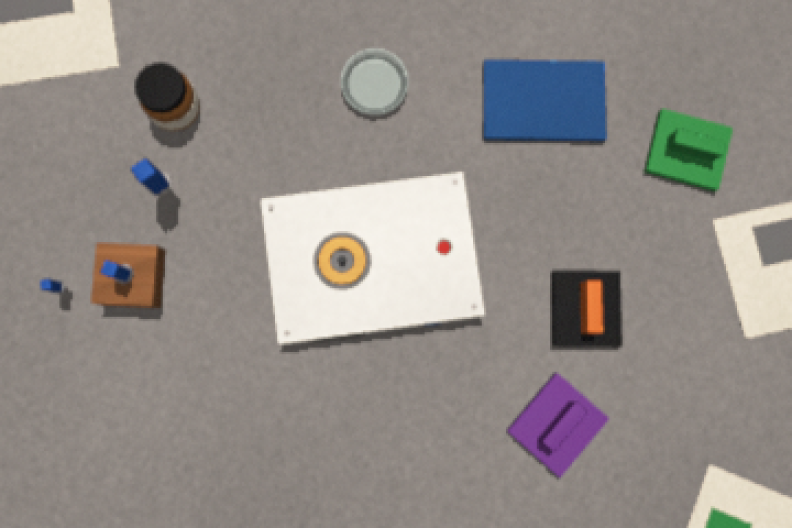

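The top view shows styli at (208,180), which is large and free-standing, (192,223), middle-sized in the stand, and (163,230), small. I choose the one in the stand. The clamp-shaped things are green at (453,167), purple at (393,292), and black with an orange rib at (409,239). I choose the orange rib. The stage has its gold ring at about (295,218) and the red button at about (342,212).

```bash
cat >> h.py <<'E'
def hsvmask(c,lo,hi,box):
    h=cv2.cvtColor(c["color"],cv2.COLOR_BGR2HSV);m=cv2.inRange(h,np.array(lo),np.array(hi))
    z=np.zeros_like(m);x0,y0,x1,y1=box;z[y0:y1,x0:x1]=m[y0:y1,x0:x1]
    n,l,s,ce=cv2.connectedComponentsWithStats(z); 
    if n<2:return None,None
    i=1+np.argmax(s[1:,4]);return (l==i).astype(np.uint8),ce[i]
def rectat(m,z,c):
    cn=max(cv2.findContours(m,0,cv2.CHAIN_APPROX_NONE)[0],key=len)[:,0]
    P=np.array([atz(u,v,z,c)[:2] for u,v in cn]);return cv2.minAreaRect((P*1000).astype(np.float32))
E
python3 - <<'E'
from h import *
np.set_printoptions(precision=4,suppress=True)
S=ctrl.camera("scene");T=ctrl.camera("top")
B={"button":([(0,100,60),(8,255,255)],(285,185,310,200),(330,200,350,225)),
"ring":([(12,90,90),(30,255,255)],(305,200,350,225),(275,200,315,235)),
"rib":([(5,150,100),(18,255,255)],(280,150,310,175),(395,220,420,260)),
"wood":([(3,70,30),(18,200,255)],(368,250,420,300),(175,205,220,245)),
"handle":([(100,100,40),(125,255,255)],(385,230,405,275),(180,210,202,235)),
"bigsty":([(100,100,40),(125,255,255)],(330,230,352,275),(198,165,220,195)),
"stage":([(0,0,150),(180,60,255)],(250,170,385,260),(250,170,370,265))}
M={}
for k,((lo,hi),bs,bt) in B.items():
    ms,cs=hsvmask(S,lo,hi,bs);mt,ct=hsvmask(T,lo,hi,bt);M[k]=(ms,mt)
    print(k,ms.sum() if ms is not None else 0,cs,mt.sum() if mt is not None else 0,ct, tri([(*cs,S),(*ct,T)]) if cs is not None and ct is not None else "")
print("stage",rectat(M["stage"][1],.04,T)); print("wood top",rectat(M["wood"][1],.048,T)); print("rib",rectat(M["rib"][1],.052,T)); print("handle",rectat(M["handle"][1],.112,T))
print("ring z.045",atz(*hsvmask(T,*B["ring"][0],B["ring"][2])[1],.045,T),"button .035",atz(*hsvmask(T,*B["button"][0],B["button"][2])[1],.035,T))
for n,c,b in(("s",S,(360,225,430,305)),("t",T,(170,200,225,250))):
    im=c["color"][b[1]:b[3],b[0]:b[2]];M[n]=cv2.resize(im,(390,500),interpolation=cv2.INTER_CUBIC)
cv2.imwrite("pics/close.png",np.hstack([M["s"],M["t"]]))
E
```

```text
button 1 [299. 194.] 25 [341.4  211.96] [ 0.549  -0.0997  0.0366]
ring 204 [326.5441 212.3137] 289 [294.9239 217.9516] [0.5303 0.0192 0.0426]
rib 215 [293.3721 162.0744] 205 [409.4732 239.0878] [ 0.4833 -0.2759  0.034 ]
wood 1370 [392.4241 276.2679] 805 [198.4522 224.9006] [0.5082 0.2687 0.0209]
handle 179 [394.6592 252.2905] 71 [192.0141 222.8732] [0.5079 0.2683 0.0846]
bigsty 319 [341.3009 251.5204] 142 [207.669  179.5986] [0.6131 0.2327 0.1008]
stage 3348 [318.4391 208.9092] 5934 [309.3691 216.3654] [ 0.5352 -0.017   0.0333]
stage ((537.0068359375, -15.885772705078125), (176.21266174316406, 246.2693634033203), 8.869675636291504)
wood top ((506.8258972167969, 263.2952575683594), (80.73123168945312, 72.53610229492188), 88.14510345458984)
rib ((483.0562744140625, -271.33465576171875), (60.555015563964844, 22.870595932006836), 1.319687843322754)
handle ((505.64935302734375, 260.56219482421875), (29.72504425048828, 13.408330917358398), 73.0442886352539)
ring z.045 [0.53   0.0191 0.045 ] button .035 [ 0.5495 -0.1     0.035 ]
```

View pics/close.png

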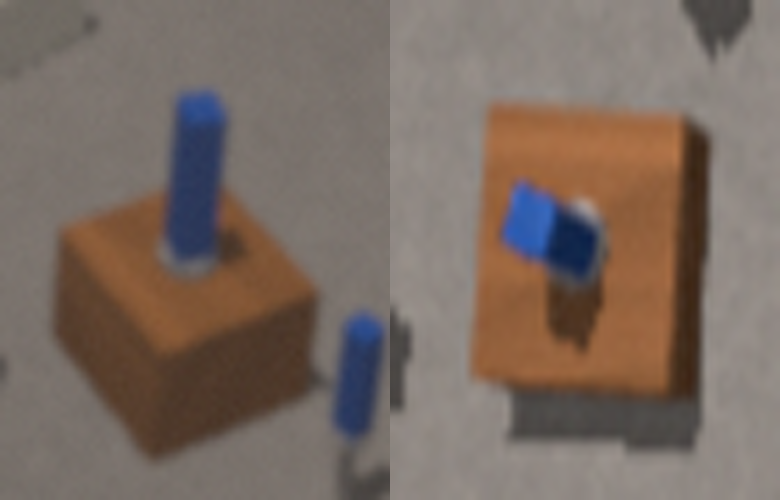

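The close crop confirms the choice: a medium stylus stands upright in the wooden block, its collar on the top face, and the small one stands beside it. Next I fit box silhouettes in both views.

```bash
cat >> h.py <<'E'
from scipy.optimize import minimize
def box(x,y,z,yaw,sx,sy,sz):
    c,s=np.cos(yaw),np.sin(yaw)
    return [(x+c*a*sx/2-s*b*sy/2,y+s*a*sx/2+c*b*sy/2,z+d*sz/2) for a in(-1,1) for b in(-1,1) for d in((-1,1) if sz else (0,))]
def sil(P,c,shape,f=4):
    im=np.zeros(shape,np.uint8);U=np.array([uv(p,c) for p in P])
    cv2.fillConvexPoly(im,cv2.convexHull(((U+.5)*16).astype(np.int32)),1,shift=4);return im
def fit(views,x0,dims):
    # antialiased matching: blur both
    def cost(p):
        e=0
        for m,c in views:
            r=sil(box(*p[:4],*dims),c,m.shape).astype(np.float32)
            e+=np.sum((cv2.GaussianBlur(r,(0,0),1.2)-cv2.GaussianBlur(m.astype(np.float32),(0,0),1.2))**2)
        return e
    best=None
    for dy in(-.25,0,.25):
        s=np.array([x0]+[np.array(x0)+d for d in np.diag([.006,.006,.006,.15])]);s[:,3]+=dy
        r=minimize(cost,s[0],method="Nelder-Mead",options=dict(initial_simplex=s,maxiter=300,xatol=1e-4,fatol=1e-2))
        if best is None or r.fun<best.fun:best=r
    return best.x,best.fun
E
python3 - <<'E'
from h import *
np.set_printoptions(precision=4,suppress=True)
S=ctrl.camera("scene");T=ctrl.camera("top")
hb=[(100,90,25),(130,255,255)];rb=[(3,120,50),(20,255,255)]
for k,lh,bs,bt,x0,d in(("handle",hb,(380,225,408,275),(178,208,205,240),(.508,.265,.082,-.35),(.016,.016,.06)),
 ("rib",rb,(275,145,315,180),(390,215,425,265),(.483,-.273,.034,0),(.060,.018,.036)),
 ("stand",[(3,70,25),(20,230,255)],(360,245,425,305),(175,200,222,250),(.507,.267,.024,0),(.07,.07,.048)),
 ("stagetop",[(0,0,150),(180,60,255)],(250,170,385,260),(250,170,370,265),(.536,-.0155,.04,.16),(.17,.24,0))):
    ms=hsvmask(S,*lh,bs)[0];mt=hsvmask(T,*lh,bt)[0]
    ms,mt=[cv2.morphologyEx(m,cv2.MORPH_CLOSE,np.ones((9,9))) if k in("stagetop","stand") else m for m in(ms,mt)]
    if k=="stand":  # fill the handle gap
        ms|=sil(box(.508,.266,.08,-.35,.018,.018,.064),S,ms.shape)*0
    print(k,ms.sum(),mt.sum(),*fit([(ms,S),(mt,T)],x0,d),"top only",*fit([(mt,T)],x0,d))
E
```

```text
handle 185 73 [ 0.5081  0.2672  0.0851 -0.6826] 38.41305923461914 top only [ 0.5089  0.2709  0.0781 -0.3069] 6.303971290588379
rib 259 269 [ 0.4838 -0.2723  0.0371  0.0318] 12.172203063964844 top only [ 0.4848 -0.2724  0.0369  0.0138] 0.9324709177017212
stand 1385 914 [ 0.5091  0.2684  0.0264 -0.0443] 150.59506225585938 top only [ 0.5095  0.2713  0.0178 -0.0475] 6.2798171043396
stagetop 3391 5999 [ 0.5374 -0.0145  0.0431  0.16  ] 690.2655029296875 top only [ 0.5367 -0.0146  0.0522  0.1608] 426.7442626953125
```

```bash
cat >> h.py <<'E'
from scipy.spatial.transform import Rotation as Ro
def togo(P,yaw=None):
    o=ctrl.get_obs();R=Ro.from_euler("xyz",o["eef_rot"]).as_matrix()
    np.set_printoptions(precision=4,suppress=True)
    print("t",o["time_s"],"ee",np.array(o["ee_pos"]),"rot",np.array(o["eef_rot"]),"F",np.array(o["force"]),"w",o["grip_width"],"gf",o["grip_force"])
    print("units",R.T@(np.array(P)-o["ee_pos"])/.05, "rz",None if yaw is None else (o["eef_rot"][2]-yaw+np.pi/2)%np.pi-np.pi/2)
E
python3 - <<'E'
from h import *
T=ctrl.camera("top");S=ctrl.camera("scene")
for k,bs,bt in(("small",(415,275,435,300),(155,224,172,240)),("big",(330,230,352,275),(198,165,220,195))):
    a=hsvmask(S,(100,90,25),(130,255,255),bs)[0];b=hsvmask(T,(100,90,25),(130,255,255),bt)[0]
    ys,xs=np.nonzero(a);cs=(xs.mean(),ys.mean());ys2,xs2=np.nonzero(b)
    print(k,tri([(*cs,S),(xs2.mean(),ys2.mean(),T)]),len(xs),ys.min(),ys.max())
E
```

```text
small [0.49251874 0.34809526 0.05619091] 102 275 294
big [0.61309419 0.23294891 0.10053418] 348 235 269
```

Emit:
move_arm(
  increments=[
    [0.42, 0, 0, 0, 0, 0, 0.13],
    [0.42, 0, 0, 0, 0, 0, 0.13],
    [0.42, 0, 0, 0, 0, 0, 0.13],
    [0.42, 0, 0, 0, 0, 0, 0.13],
    [0.42, 0, 0, 0, 0, 0, 0.13],
    [0.42, 0, 0, 0, 0, 0, 0],
  ],
  force=20,
)

```text
time_s: 2.1
ee_pos: [0.1843, -0.5182, 0.2054]
eef_rot: [-3.142, -0.0, -0.31]
force: [-0.3, -0.2, -0.6]
grip_width: 0.0496
grip_force: 0.0
```

```bash
python3 -c "
from h import *
togo((.5088,.269,.20),-.31)"
```

```text
t 2.1 ee [ 0.1843 -0.5182  0.2054] rot [-3.1415 -0.     -0.3104] F [-0.313  -0.1884 -0.6156] w 0.0495743772392916 gf 0.0
units [  1.3708 -16.973    0.1095] rz -0.0003870708901105857
```

Emit:
move_arm(
  increments=[
    [0.42, 0.05, -0.5, 0, 0, 0, 0],
    [0.42, 0.05, -0.7, 0, 0, 0, 0],
    [0.42, 0.05, -0.7, 0, 0, 0, 0],
    [0.42, 0.05, -0.7, 0, 0, 0, 0],
    [0.42, 0.05, -0.7, 0, 0, 0, 0],
    [0.42, 0.05, -0.7, 0, 0, 0, 0],
    [0.42, 0.05, -0.7, 0, 0, 0, 0],
    [0.42, 0.05, -0.7, 0, 0, 0, 0],
    [0.42, 0.05, -0.7, 0, 0, 0, 0],
    [0.42, 0.05, -0.7, 0, 0, 0, 0],
    [0.42, 0.05, -0.7, 0, 0, 0, 0],
    [0.42, 0.05, -0.7, 0, 0, 0, 0],
    [0.42, 0.05, -0.7, 0, 0, 0, 0],
    [0.42, 0.05, -0.7, 0, 0, 0, 0],
    [0.42, 0.05, -0.7, 0, 0, 0, 0],
    [0.42, 0.05, -0.7, 0, 0, 0, 0],
    [0.42, 0.05, -0.7, 0, 0, 0, 0],
    [0.42, 0.05, -0.7, 0, 0, 0, 0],
    [0.42, 0.05, -0.7, 0, 0, 0, 0],
    [0.42, 0.05, -0.5, 0, 0, 0, 0],
  ],
)

```text
time_s: 4.1
ee_pos: [0.4386, 0.1166, 0.2055]
eef_rot: [-3.141, -0.0, -0.303]
force: [-0.1, -0.4, 1.0]
grip_width: 0.0397
grip_force: 0.0
```

Emit:
move_arm(
  increments=[
    [0.42, 0.1, -0.6, 0, 0, 0, 0],
    [0.42, 0.1, -0.6, 0, 0, 0, 0],
    [0.42, 0.1, -0.6, 0, 0, 0, 0],
    [0.42, 0.07, -0.4, 0, 0, 0, 0],
    [0.42, 0, -0.2, 0, 0, 0, 0],
    [0.42, 0, 0, 0, 0, 0, 0],
    [0.42, 0, 0, 0, 0, 0, 0],
  ],
)

```text
time_s: 4.8
ee_pos: [0.492, 0.2228, 0.2055]
eef_rot: [3.141, 0.0, -0.307]
force: [-0.2, -0.2, 0.6]
grip_width: 0.0399
grip_force: 0.0
```

Run:
```python
from h import *
togo((.5088,.269,.063),-.31)
for n,b in(("scene",(330,130,460,310)),("top",(140,160,240,260))):
    c=ctrl.camera(n);im=c["color"].copy()
    cv2.imwrite(f"pics/{n}2.png",im)
    if n=="scene":A=cv2.resize(im[b[1]:b[3],b[0]:b[2]],(400,550),interpolation=2)
    else:B=cv2.resize(im[b[1]:b[3],b[0]:b[2]],(400,550),interpolation=2)
cv2.imwrite("pics/st2.png",np.hstack([A,B]))
```

```text
t 4.8 ee [0.492  0.2228 0.2055] rot [ 3.1414  0.0001 -0.307 ] F [-0.1617 -0.1801  0.572 ] w 0.039916842828619827 gf 0.0
units [ 0.0416 -0.9829  2.8489] rz 0.0030375886795734885
```

View pics/st2.png

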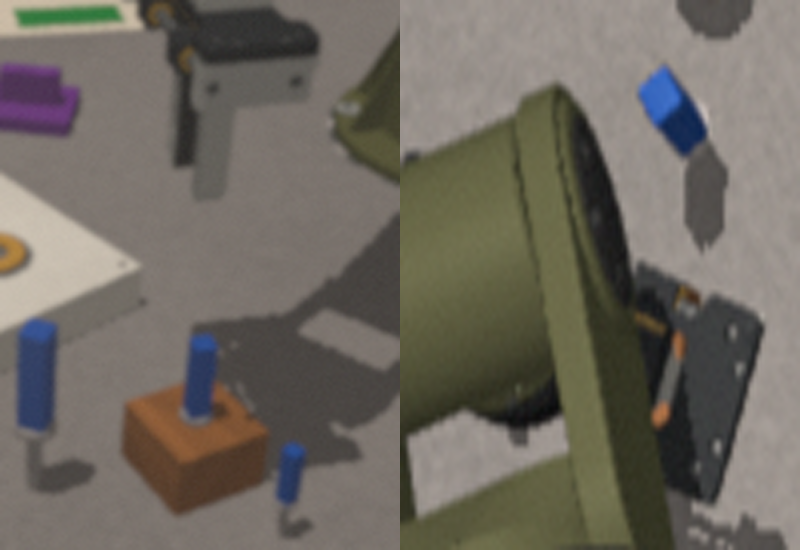

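The left panel shows the gripper, at about (385,185) in the scene image, level with the stand and short of the stylus. The way down is clear, with the small stylus outside it.

Emit:
move_arm(
  increments=[
    [0.42, 0.04, -0.4, 0, 0, 0, 0],
    [0.42, 0, -0.4, 0, 0, 0, 0],
    [0.42, 0, -0.18, 0.1, 0, 0, 0],
    [0.42, 0, 0, 0.4, 0, 0, 0],
    [0.42, 0, 0, 0.5, 0, 0, 0],
    [0.42, 0, 0, 0.4, 0, 0, 0],
    [0.42, 0, 0, 0.1, 0, 0, 0],
    [0.42, 0, 0, 0, 0, 0, 0],
    [0.42, 0, 0, 0, 0, 0, 0],
  ],
)

```text
time_s: 5.8
ee_pos: [0.5095, 0.2694, 0.1316]
eef_rot: [-3.141, -0.001, -0.308]
force: [-0.6, 0.1, 0.3]
grip_width: 0.0396
grip_force: 0.0
```

Run:
```python
from h import *
togo((.5088,.269,.063),-.31)
c=ctrl.camera("scene");b=(350,170,440,290)
cv2.imwrite("pics/s3.png",cv2.resize(c["color"][b[1]:b[3],b[0]:b[2]],(450,600),interpolation=2))
o=ctrl.get_obs();print(uv(o["ee_pos"],c))
```

```text
t 5.8 ee [0.5095 0.2694 0.1316] rot [-3.1407 -0.0011 -0.3083] F [-0.5657  0.1413  0.2626] w 0.039642925673159794 gf 0.0
units [-0.0121  0.0122  1.3711] rz 0.0016900858028578991
[396.3671 234.1423]
```

View pics/s3.png

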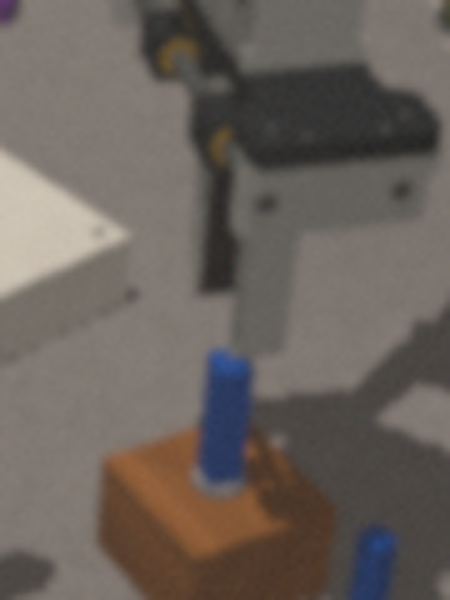

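The fingertips straddle the handle at about px (397,234), with the handle top at (396,242). I go down and close.

Emit:
move_arm(
  increments=[
    [0.42, 0, 0, 0.3, 0, 0, 0],
    [0.42, 0, 0, 0.4, 0, 0, 0],
    [0.42, 0, 0, 0.4, 0, 0, 0],
    [0.42, 0, 0, 0.25, 0, 0, 0],
    [0.42, 0, 0, 0, 0, 0, 0],
    [0.1, 0, 0, 0, 0, 0, 0],
    [0.0, 0, 0, 0, 0, 0, 0],
    [0.0, 0, 0, 0, 0, 0, 0],
    [0.0, 0, 0, 0, 0, 0, 0],
    [0.0, 0, 0, 0, 0, 0, 0],
    [0.0, 0, 0, 0, 0, 0, 0],
  ],
  force=20,
)

```text
time_s: 6.95
ee_pos: [0.5094, 0.2696, 0.0637]
eef_rot: [-3.141, -0.001, -0.308]
force: [-0.5, -0.6, 6.2]
grip_width: 0.0161
grip_force: 20.0
```

```bash
python3 -c "
from h import *
togo((.5088,.269,.17),-.31)"
```

```text
t 6.95 ee [0.5094 0.2696 0.0637] rot [-3.1409 -0.0009 -0.3082] F [-0.4566 -0.5621  6.1899] w 0.0160981035100816 gf 20.00073105096817
units [-0.0063  0.0128 -2.1257] rz 0.0018100954184820939
```

Emit:
move_arm(
  increments=[
    [0.0, 0, 0, -0.2, 0, 0, 0],
    [0.0, 0, 0, -0.4, 0, 0, 0],
    [0.0, 0, 0, -0.5, 0, 0, 0],
    [0.0, 0, 0, -0.5, 0, 0, 0],
    [0.0, 0, 0, -0.4, 0, 0, 0],
    [0.0, 0, 0, -0.1, 0, 0, 0],
    [0.0, 0, 0, 0, 0, 0, 0],
  ],
)

```text
time_s: 7.65
ee_pos: [0.5092, 0.2695, 0.1684]
eef_rot: [-3.141, -0.001, -0.308]
force: [0.2, -0.4, -0.8]
grip_width: 0.016
grip_force: 20.0
```

```bash
python3 -c "
from h import *
togo((.5495,-.1,.17),-.31)"
```

```text
t 7.65 ee [0.5092 0.2695 0.1684] rot [-3.1409 -0.0008 -0.3082] F [ 0.1706 -0.4224 -0.7602] w 0.015985028116767407 gf 19.999934434890747
units [ 3.0101  6.7968 -0.0338] rz 0.0017839214568022843
```

Emit:
move_arm(
  increments=[
    [0.0, 0.1, 0.2, 0, 0, 0, 0],
    [0.0, 0.2, 0.45, 0, 0, 0, 0],
    [0.0, 0.2, 0.45, 0, 0, 0, 0],
    [0.0, 0.2, 0.45, 0, 0, 0, 0],
    [0.0, 0.2, 0.45, 0, 0, 0, 0],
    [0.0, 0.2, 0.45, 0, 0, 0, 0],
    [0.0, 0.2, 0.45, 0, 0, 0, 0],
    [0.0, 0.2, 0.45, 0, 0, 0, 0],
    [0.0, 0.2, 0.45, 0, 0, 0, 0],
    [0.0, 0.2, 0.45, 0, 0, 0, 0],
    [0.0, 0.2, 0.45, 0, 0, 0, 0],
    [0.0, 0.2, 0.45, 0, 0, 0, 0],
    [0.0, 0.2, 0.45, 0, 0, 0, 0],
    [0.0, 0.2, 0.45, 0, 0, 0, 0],
    [0.0, 0.2, 0.45, 0, 0, 0, 0],
    [0.0, 0.1, 0.25, 0, 0, 0, 0],
    [0.0, 0.01, 0.05, 0, 0, 0, 0],
    [0.0, 0, 0, 0, 0, 0, 0],
    [0.0, 0, 0, 0, 0, 0, 0],
  ],
)

```text
time_s: 9.55
ee_pos: [0.5492, -0.0994, 0.1678]
eef_rot: [-3.141, 0.0, -0.307]
force: [0.1, -0.7, -0.6]
grip_width: 0.0156
grip_force: 20.0
```

```bash
python3 -c "
from h import *
togo((.5495,-.1,.10),-.31)"
```

```text
t 9.55 ee [ 0.5492 -0.0994  0.1678] rot [-3.1415  0.0004 -0.3075] F [ 0.1182 -0.7349 -0.5682] w 0.01556150560087326 gf 19.99993622303009
units [0.01   0.0097 1.3555] rz 0.002516412296646342
```

Emit:
move_arm(
  increments=[
    [0.0, 0, 0, 0.3, 0, 0, 0],
    [0.0, 0, 0, 0.4, 0, 0, 0],
    [0.0, 0, 0, 0.35, 0, 0, 0],
    [0.0, 0, 0, 0.15, 0, 0, 0],
    [0.0, 0, 0, 0, 0, 0, 0],
    [0.0, 0, 0, 0, 0, 0, 0],
  ],
)

```text
time_s: 10.15
ee_pos: [0.5497, -0.0999, 0.1087]
eef_rot: [-3.142, -0.001, -0.308]
force: [0.1, 0.5, 0.1]
grip_width: 0.0156
grip_force: 20.0
```

Run:
```python
from h import *
togo((.5495,-.1,.0867),-.31)
c=ctrl.camera("scene");b=(260,140,350,210)
cv2.imwrite("pics/s4.png",cv2.resize(c["color"][b[1]:b[3],b[0]:b[2]],(765,595),interpolation=2))
o=ctrl.get_obs();p=np.array(o["ee_pos"]);print("tip",uv(p-[0,0,.0557],c),"button",uv((.5495,-.1,.035),c))
```

```text
t 10.15 ee [ 0.5497 -0.0999  0.1087] rot [-3.1415 -0.0009 -0.3077] F [0.077  0.5265 0.1423] w 0.015618488580724411 gf 19.99987006187439
units [-0.0038  0.0028  0.4408] rz 0.00229870825781453
tip [298.3451 188.596 ] button [298.6472 194.4958]
```

View pics/s4.png

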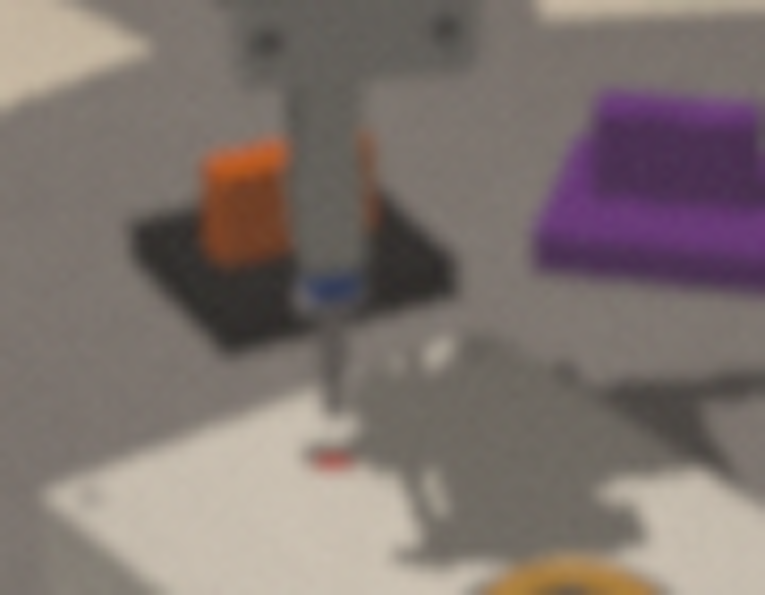

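The tip at px (299,188) is directly above the red button at (299,194). I press.

Emit:
move_arm(
  increments=[
    [0.0, 0, 0, 0.15, 0, 0, 0],
    [0.0, 0, 0, 0.15, 0, 0, 0],
    [0.0, 0, 0, 0.07, 0, 0, 0],
    [0.0, 0, 0, 0.03, 0, 0, 0],
    [0.0, 0, 0, 0.03, 0, 0, 0],
    [0.0, 0, 0, 0.01, 0, 0, 0],
    [0.0, 0, 0, 0, 0, 0, 0],
  ],
  force=30,
)

```text
time_s: 10.9
ee_pos: [0.5493, -0.1002, 0.0866]
eef_rot: [3.142, -0.0, -0.308]
force: [-3.5, 0.8, 7.8]
grip_width: 0.0159
grip_force: 30.0
```

Emit:
move_arm(
  increments=[
    [0.0, 0, 0, 0.01, 0, 0, 0],
    [0.0, 0, 0, 0, 0, 0, 0],
  ],
)

```text
time_s: 11.1
ee_pos: [0.5494, -0.1002, 0.0864]
eef_rot: [3.142, -0.0, -0.308]
force: [-4.3, 1.3, 11.2]
grip_width: 0.0156
grip_force: 30.0
```

```bash
python3 -c "
from h import *
togo((.5094,.2696,.172),-.308)"
```

```text
t 11.1 ee [ 0.5494 -0.1002  0.0864] rot [ 3.1416 -0.0003 -0.3082] F [-4.2804  1.2852 11.1514] w 0.015628508910538703 gf 30.002049207687378
units [-3.0048 -6.8053 -1.7125] rz -0.00018937315695555235
```

Emit:
move_arm(
  increments=[
    [0.0, 0, 0, -0.15, 0, 0, 0],
    [0.0, 0, 0, -0.35, 0, 0, 0],
    [0.0, 0, 0, -0.5, 0, 0, 0],
    [0.0, 0, 0, -0.45, 0, 0, 0],
    [0.0, 0, 0, -0.25, 0, 0, 0],
    [0.0, -0.1, -0.2, 0, 0, 0, 0],
    [0.0, -0.2, -0.45, 0, 0, 0, 0],
    [0.0, -0.2, -0.45, 0, 0, 0, 0],
    [0.0, -0.2, -0.45, 0, 0, 0, 0],
    [0.0, -0.2, -0.45, 0, 0, 0, 0],
    [0.0, -0.2, -0.45, 0, 0, 0, 0],
    [0.0, -0.2, -0.45, 0, 0, 0, 0],
    [0.0, -0.2, -0.45, 0, 0, 0, 0],
    [0.0, -0.2, -0.45, 0, 0, 0, 0],
    [0.0, -0.2, -0.45, 0, 0, 0, 0],
    [0.0, -0.2, -0.45, 0, 0, 0, 0],
    [0.0, -0.2, -0.45, 0, 0, 0, 0],
    [0.0, -0.2, -0.45, 0, 0, 0, 0],
    [0.0, -0.2, -0.45, 0, 0, 0, 0],
    [0.0, -0.2, -0.45, 0, 0, 0, 0],
  ],
)

```text
time_s: 13.1
ee_pos: [0.5086, 0.2549, 0.169]
eef_rot: [3.14, 0.002, -0.308]
force: [-0.1, -0.6, -0.3]
grip_width: 0.0161
grip_force: 30.0
```

Emit:
move_arm(
  increments=[
    [0.0, -0.1, -0.25, 0, 0, 0, 0],
    [0.0, 0, -0.05, 0, 0, 0, 0],
    [0.0, 0, 0, 0, 0, 0, 0],
    [0.0, 0, 0, 0, 0, 0, 0],
  ],
)

```text
time_s: 13.5
ee_pos: [0.5096, 0.2685, 0.1702]
eef_rot: [3.141, 0.0, -0.309]
force: [-0.4, -0.3, -0.7]
grip_width: 0.0159
grip_force: 30.0
```

```bash
python3 -c "
from h import *
togo((.5094,.2696,.120),-.308)"
```

```text
t 13.5 ee [0.5096 0.2685 0.1702] rot [ 3.1412  0.0002 -0.3089] F [-0.3661 -0.2956 -0.6613] w 0.015899966644615557 gf 29.99991148710251
units [-0.011  -0.0204  1.0041] rz -0.0009349642595501972
```

Emit:
move_arm(
  increments=[
    [0.0, -0.01, -0.02, 0.3, 0, 0, 0],
    [0.0, 0, 0, 0.4, 0, 0, 0],
    [0.0, 0, 0, 0.3, 0, 0, 0],
    [0.0, 0, 0, 0.1, 0, 0, 0],
    [0.0, 0, 0, 0, 0, 0, 0],
    [0.0, 0, 0, 0, 0, 0, 0],
  ],
)

```text
time_s: 14.1
ee_pos: [0.5098, 0.2702, 0.1163]
eef_rot: [-3.141, -0.001, -0.309]
force: [0.6, -0.2, -0.2]
grip_width: 0.0158
grip_force: 30.0
```

Run:
```python
from h import *
togo((.5094,.2696,.0637),-.308)
c=ctrl.camera("scene");b=(360,200,430,300)
cv2.imwrite("pics/s5.png",cv2.resize(c["color"][b[1]:b[3],b[0]:b[2]],(420,600),interpolation=2))
o=ctrl.get_obs();p=np.array(o["ee_pos"]);print("tip",uv(p-[0,0,.0557],c),"hole",uv((.5094,.2696,.048),c))
```

```text
t 14.1 ee [0.5098 0.2702 0.1163] rot [-3.1409 -0.0008 -0.3087] F [ 0.5718 -0.1905 -0.1739] w 0.0157685771805447 gf 29.999913275241852
units [-0.005   0.0147  1.0514] rz -0.0006855769934115408
tip [393.6454 262.2735] hole [393.1258 266.7677]
```

View pics/s5.png

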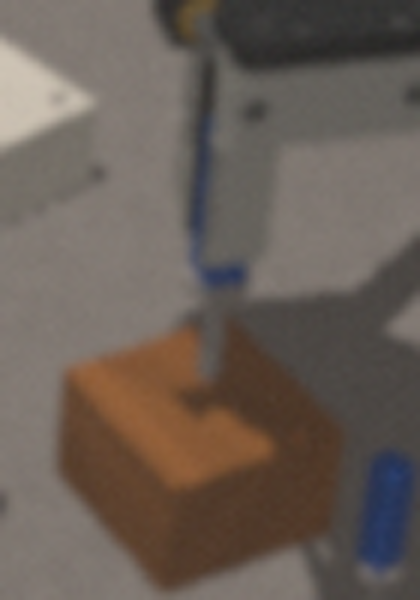

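The tip at px (394.5,262.5) is above the dark hole at (394,266.7), so I insert.

Emit:
move_arm(
  increments=[
    [0.0, 0, 0.01, 0.1, 0, 0, 0],
    [0.0, 0, 0, 0.15, 0, 0, 0],
    [0.0, 0, 0, 0.15, 0, 0, 0],
    [0.0, 0, 0, 0, 0, 0, 0],
  ],
)

```text
time_s: 14.55
ee_pos: [0.5086, 0.2697, 0.094]
eef_rot: [3.14, 0.002, -0.308]
force: [0.2, -0.6, -0.3]
grip_width: 0.016
grip_force: 30.0
```

Emit:
move_arm(
  increments=[
    [0.0, 0, 0, 0.2, 0, 0, 0],
    [0.0, 0, 0, 0.2, 0, 0, 0],
    [0.0, 0, 0, 0.15, 0, 0, 0],
    [0.0, 0, 0, 0.05, 0, 0, 0],
    [0.0, 0, 0, 0, 0, 0, 0],
    [0.0, 0, 0, 0, 0, 0, 0],
  ],
)

```text
time_s: 15.15
ee_pos: [0.5094, 0.2699, 0.0657]
eef_rot: [-3.141, -0.0, -0.308]
force: [-0.1, -0.1, -1.0]
grip_width: 0.016
grip_force: 30.0
```

Emit:
move_arm(
  increments=[
    [0.0, 0, 0, 0.03, 0, 0, 0],
    [0.0, 0, 0, 0, 0, 0, 0],
    [0.4, 0, 0, 0, 0, 0, 0],
    [0.42, 0, 0, 0, 0, 0, 0],
    [0.42, 0, 0, 0, 0, 0, 0],
    [0.42, 0, 0, 0, 0, 0, 0],
    [0.42, 0, 0, -0.2, 0, 0, 0],
    [0.42, 0, 0, -0.5, 0, 0, 0],
    [0.42, 0, 0, -0.6, 0, 0, 0],
    [0.42, 0, 0, -0.6, 0, 0, 0],
    [0.42, 0, 0, -0.6, 0, 0, 0],
    [0.42, 0, 0, -0.3, 0, 0, 0],
    [0.42, 0, 0, 0, 0, 0, 0],
  ],
)

```text
time_s: 16.45
ee_pos: [0.51, 0.2702, 0.2069]
eef_rot: [-3.139, -0.003, -0.308]
force: [0.9, 0.2, -1.0]
grip_width: 0.0396
grip_force: 0.0
```

Run:
```python
from h import *
togo((.484,-.272,.21),.02)
S=ctrl.camera("scene")
m,c=hsvmask(S,(100,90,25),(130,255,255),(380,225,408,275));print(m.sum(),c,"before 185, [394.66 252.29]")
b=(280,140,430,300)
cv2.imwrite("pics/s6.png",cv2.resize(S["color"][b[1]:b[3],b[0]:b[2]],(560,597),interpolation=2))
```

```text
t 16.45 ee [0.51   0.2702 0.2069] rot [-3.1386 -0.0034 -0.3082] F [ 0.8669  0.1728 -0.9904] w 0.039553329459629895 gf 0.0
units [ 2.7955 10.4909 -0.0843] rz -0.32822286736624595
190 [395.2947 253.0263] before 185, [394.66 252.29]
```

View pics/s6.png

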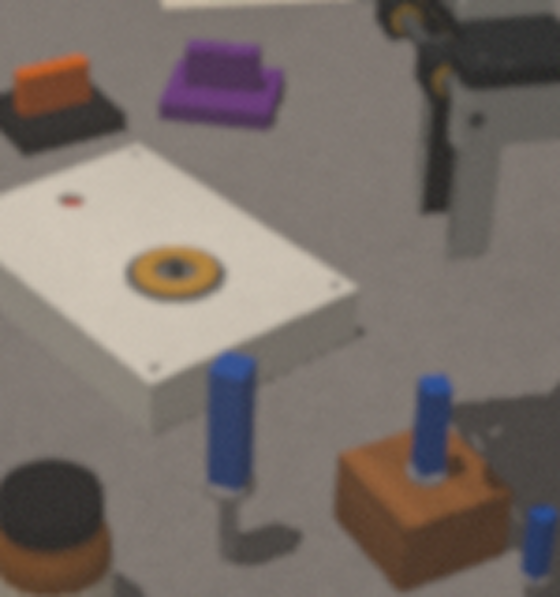

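The stylus is back upright in the stand at px (395,253), with its collar on the top face. Now the clamp: first turn, then cross over to it.

Emit:
move_arm(
  increments=[
    [0.5, 0, 0.1, 0, 0, 0, -0.11],
    [0.5, 0, 0.1, 0, 0, 0, -0.11],
    [0.5, 0, 0.2, 0, 0, 0, -0.11],
    [0.5, -0.05, 0.5, 0, 0, 0, 0],
    [0.5, -0.05, 0.65, 0, 0, 0, 0],
    [0.5, -0.05, 0.65, 0, 0, 0, 0],
    [0.5, -0.05, 0.65, 0, 0, 0, 0],
    [0.5, -0.05, 0.65, 0, 0, 0, 0],
    [0.5, -0.05, 0.65, 0, 0, 0, 0],
    [0.5, -0.05, 0.65, 0, 0, 0, 0],
    [0.5, -0.05, 0.65, 0, 0, 0, 0],
    [0.5, -0.05, 0.65, 0, 0, 0, 0],
    [0.5, -0.05, 0.65, 0, 0, 0, 0],
    [0.5, -0.05, 0.65, 0, 0, 0, 0],
    [0.5, -0.05, 0.65, 0, 0, 0, 0],
    [0.5, -0.05, 0.65, 0, 0, 0, 0],
    [0.5, -0.05, 0.65, 0, 0, 0, 0],
    [0.5, -0.05, 0.65, 0, 0, 0, 0],
    [0.5, -0.05, 0.4, 0, 0, 0, 0],
    [0.5, 0, 0, 0, 0, 0, 0],
  ],
)

```text
time_s: 18.5
ee_pos: [0.4759, -0.2521, 0.2025]
eef_rot: [-3.141, 0.002, 0.019]
force: [-0.3, -0.8, 0.1]
grip_width: 0.0469
grip_force: 0.0
```

```bash
python3 -c "
from h import *
togo((.484,-.272,.09),.02)"
```

```text
t 18.5 ee [ 0.4759 -0.2521  0.2025] rot [-3.1405  0.002   0.0193] F [-0.3108 -0.7553  0.0968] w 0.04687151886163584 gf 0.0
units [0.1597 0.4029 2.2483] rz -0.0007489965223392847
```

Emit:
move_arm(
  increments=[
    [0.5, 0.08, 0.2, 0.2, 0, 0, 0],
    [0.5, 0.08, 0.2, 0.5, 0, 0, 0],
    [0.5, 0, 0, 0.6, 0, 0, 0],
    [0.5, 0, 0, 0.6, 0, 0, 0],
    [0.5, 0, 0, 0.3, 0, 0, 0],
    [0.5, 0, 0, 0, 0, 0, 0],
    [0.5, 0, 0, 0, 0, 0, 0],
  ],
)

```text
time_s: 19.2
ee_pos: [0.4855, -0.2698, 0.0939]
eef_rot: [-3.141, 0.0, 0.023]
force: [-0.1, -0.6, -0.3]
grip_width: 0.0471
grip_force: 0.0
```

```bash
python3 -c "
from h import *
togo((.4843,-.2723,.0215),.02)"
```

```text
t 19.2 ee [ 0.4855 -0.2698  0.0939] rot [-3.1413  0.0003  0.0225] F [-0.1234 -0.5596 -0.3088] w 0.047137348932701106 gf 0.0
units [-0.0239  0.0491  1.4482] rz 0.0025497832774770135
```

Emit:
move_arm(
  increments=[
    [0.5, -0.02, 0.05, 0.2, 0, 0, 0],
    [0.5, 0, 0, 0.4, 0, 0, 0],
    [0.5, 0, 0, 0.4, 0, 0, 0],
    [0.5, 0, 0, 0.3, 0, 0, 0],
    [0.5, 0, 0, 0.14, 0, 0, 0],
    [0.5, 0, 0, 0, 0, 0, 0],
    [0.5, 0, 0, 0, 0, 0, 0],
  ],
)

```text
time_s: 19.9
ee_pos: [0.4846, -0.2731, 0.0226]
eef_rot: [3.141, -0.001, 0.022]
force: [-0.4, 0.6, -0.3]
grip_width: 0.0473
grip_force: 0.0
```

Emit:
move_arm(
  increments=[
    [0.2, 0, 0, 0, 0, 0, 0],
    [0.1, 0, 0, 0, 0, 0, 0],
    [0.0, 0, 0, 0, 0, 0, 0],
    [0.0, 0, 0, 0, 0, 0, 0],
    [0.0, 0, 0, 0, 0, 0, 0],
    [0.0, 0, 0, 0, 0, 0, 0],
  ],
  force=40,
)

```text
time_s: 20.5
ee_pos: [0.4843, -0.2729, 0.0222]
eef_rot: [3.141, -0.0, 0.022]
force: [-0.6, 0.9, 2.4]
grip_width: 0.0177
grip_force: 40.0
```

Emit:
move_arm(
  increments=[
    [0.0, 0, 0, -0.1, 0, 0, 0],
    [0.0, 0, 0, -0.3, 0, 0, 0],
    [0.0, 0, 0, -0.5, 0, 0, 0],
    [0.0, 0, 0, -0.5, 0, 0, 0],
    [0.0, 0, 0, -0.5, 0, 0, 0],
    [0.0, 0, 0, -0.3, 0, 0, 0],
    [0.0, 0, 0, -0.1, 0, 0, 0],
    [0.0, 0, 0, 0, 0, 0, -0.07],
    [0.0, 0, 0, 0, 0, 0, -0.07],
    [0.0, 0, 0, 0, 0, 0, 0],
  ],
)

```text
time_s: 21.5
ee_pos: [0.484, -0.2727, 0.1368]
eef_rot: [-3.141, 0.0, 0.163]
force: [1.2, -0.7, -1.8]
grip_width: 0.0177
grip_force: 40.0
```

```bash
python3 -c "
from h import *
togo((.53,.0191,.14),.16)"
```

```text
t 21.5 ee [ 0.484  -0.2727  0.1368] rot [-3.1412  0.0004  0.1629] F [ 1.1538 -0.7073 -1.8423] w 0.017721331922145398 gf 39.98517572879791
units [ 1.8538 -5.6094 -0.0626] rz 0.002864563398321751
```

Emit:
move_arm(
  increments=[
    [0.0, 0.07, -0.2, 0, 0, 0, 0],
    [0.0, 0.14, -0.4, 0, 0, 0, 0],
    [0.0, 0.14, -0.4, 0, 0, 0, 0],
    [0.0, 0.14, -0.4, 0, 0, 0, 0],
    [0.0, 0.14, -0.4, 0, 0, 0, 0],
    [0.0, 0.14, -0.4, 0, 0, 0, 0],
    [0.0, 0.14, -0.4, 0, 0, 0, 0],
    [0.0, 0.14, -0.4, 0, 0, 0, 0],
    [0.0, 0.14, -0.4, 0, 0, 0, 0],
    [0.0, 0.14, -0.4, 0, 0, 0, 0],
    [0.0, 0.14, -0.4, 0, 0, 0, 0],
    [0.0, 0.14, -0.4, 0, 0, 0, 0],
    [0.0, 0.14, -0.4, 0, 0, 0, 0],
    [0.0, 0.14, -0.4, 0, 0, 0, 0],
    [0.0, 0, -0.2, 0, 0, 0, 0],
    [0.0, 0, 0, 0, 0, 0, 0],
    [0.0, 0, 0, 0, 0, 0, 0],
  ],
)

```text
time_s: 23.2
ee_pos: [0.5321, 0.0185, 0.1369]
eef_rot: [3.141, 0.0, 0.161]
force: [-0.3, 0.2, -1.9]
grip_width: 0.0175
grip_force: 40.0
```

Run:
```python
from h import *
togo((.53,.0191,.0522+.0222+.008),.16)
S=ctrl.camera("scene");o=ctrl.get_obs();p=np.array(o["ee_pos"]);U=p[2]-.0222
u=uv(p,S).astype(int);b=(u[0]-45,u[1]-45,u[0]+45,u[1]+30)
im=S["color"].copy()
P=box(p[0],p[1],U+.008,o["eef_rot"][2],.09,.08,.016)
big=cv2.resize(im[b[1]:b[3],b[0]:b[2]],(720,600),interpolation=2)
h=cv2.convexHull(np.array([(uv(q,S)+.5-b[:2])*8 for q in P]).astype(np.int32));cv2.polylines(big,[h],True,(0,255,0),1)
cv2.imwrite("pics/s7.png",big)
```

```text
t 23.2 ee [0.5321 0.0185 0.1369] rot [3.1415 0.0002 0.1615] F [-0.3446  0.217  -1.8839] w 0.017468714498378366 gf 39.98586416244507
units [-0.0396 -0.0195  1.0904] rz 0.0014969479097350913
```

View pics/s7.png

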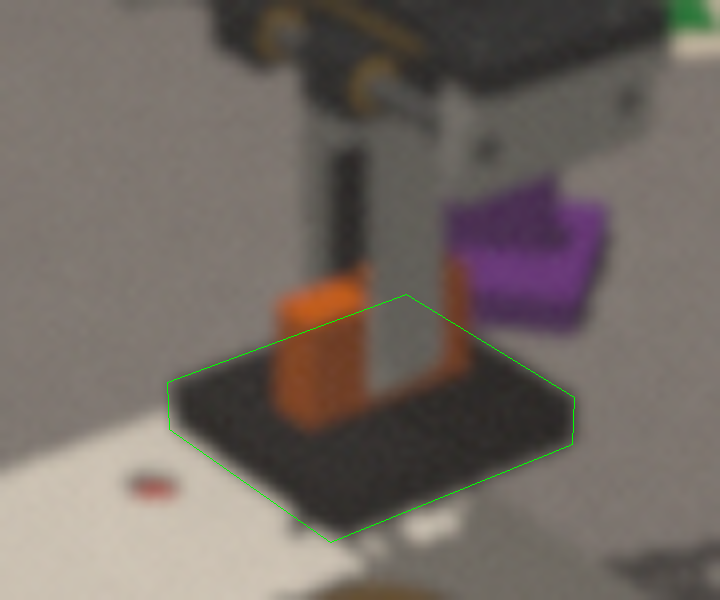

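The plate outline lies where the grip predicts, centred at about px (320,210). I lower to just above the pin and compare plate and ring in the same camera.

Emit:
move_arm(
  increments=[
    [0.0, -0.04, -0.02, 0.2, 0, 0, 0],
    [0.0, 0, 0, 0.3, 0, 0, 0],
    [0.0, 0, 0, 0.3, 0, 0, 0],
    [0.0, 0, 0, 0.2, 0, 0, 0],
    [0.0, 0, 0, 0, 0, 0, 0],
    [0.0, 0, 0, 0, 0, 0, 0],
  ],
)

```text
time_s: 23.85
ee_pos: [0.5303, 0.0192, 0.0871]
eef_rot: [-3.142, -0.0, 0.161]
force: [0.2, 0.4, -0.9]
grip_width: 0.0176
grip_force: 40.0
```

```bash
cat > m.py <<'E'
from h import *
togo((.53,.0191,.0742),.16)
S=ctrl.camera("scene");T=ctrl.camera("top");o=ctrl.get_obs();p=np.array(o["ee_pos"]);U=p[2]-.0222
print("ring from scene z.045",atz(326.544,212.314,.045,S)[:2],"ring from top",atz(294.924,217.952,.045,T)[:2])
g=cv2.cvtColor(S["color"],cv2.COLOR_BGR2HSV)
dark=(g[...,2]<85)
rib=hsvmask(S,(3,120,50),(20,255,255),(270,130,370,230))[0]>0
c=uv((p[0],p[1],U+.016),S)
W=np.zeros(dark.shape,np.float32);W[int(c[1])-3:int(c[1])+35,int(c[0])-40:int(c[0])+40]=1
m=(dark|rib).astype(np.float32)
n,l,s,_=cv2.connectedComponentsWithStats((m*W).astype(np.uint8));m=(l==1+np.argmax(s[1:,4])).astype(np.float32)
mb=cv2.GaussianBlur(m,(0,0),1)
def cost(q):
    r=sil(box(q[0],q[1],U+.008,q[2],.09,.08,.016),S,m.shape).astype(np.float32)
    return np.sum(W*(cv2.GaussianBlur(r,(0,0),1)-mb*W)**2)
x0=np.array([p[0],p[1],.16]);s=np.array([x0,x0+[.005,0,0],x0+[0,.005,0],x0+[0,0,.08]])
r=minimize(cost,x0,method="Nelder-Mead",options=dict(initial_simplex=s,xatol=1e-4,fatol=1e-2))
print("plate",r.x,r.fun,"cost at tcp",cost(x0),"tcp",p,"U",U,m.sum())
rb=rib.astype(np.uint8)
E
python3 m.py
```

```text
t 23.85 ee [0.5303 0.0192 0.0871] rot [-3.1416 -0.      0.1614] F [ 0.2017  0.405  -0.8864] w 0.01763869765283667 gf 39.98592495918274
units [-0.0067  0.001   0.2575] rz 0.0013530279075104623
ring from scene z.045 [0.5321 0.0224] ring from top [0.53   0.0191]
plate [0.5301 0.0173 0.0491] 58.37929916381836 cost at tcp 69.281235 tcp [0.5306 0.0193 0.0876] U 0.06539782360187857 726.0
```

```bash
cat > r.py <<'E'
from h import *
np.set_printoptions(precision=4,suppress=True)
S=ctrl.camera("scene");T=ctrl.camera("top");S0=dict(S);T0=dict(T)
S0["color"]=cv2.imread("pics/scene0.png");T0["color"]=cv2.imread("pics/top0.png")
a=np.linspace(0,2*np.pi,60)
def disc(x,y,z,r,c):return sil([(x+r*np.cos(t),y+r*np.sin(t),z) for t in a],c,(400,640)).astype(np.float32)
G=lambda i:cv2.GaussianBlur(i,(0,0),1)
for n,c,b in(("scene",S0,(300,195,355,230)),("top",T0,(270,195,320,240))):
    m=hsvmask(c,(10,80,70),(32,255,255),b)[0]
    cn=max(cv2.findContours(m,0,2)[0],key=len);f=np.zeros_like(m);cv2.fillPoly(f,[cn],1);f=f.astype(np.float32)
    r=minimize(lambda q:np.sum((G(disc(q[0],q[1],.045,q[2],c))-G(f))**2),[.53,.02,.028],method="Nelder-Mead",options=dict(initial_simplex=[[.53,.02,.028],[.534,.02,.028],[.53,.024,.028],[.53,.02,.031]]))
    px=r.x[:2]
    if n=="scene": print("scene with 0.9px bias",[atz(*(uv((*px,.045),c)-[.9,.15]),.045,c)[:2]])
    print(n,r.x,r.fun)
    # pin: dark spot within ring
    g=c["color"].astype(int).sum(2);u,v=uv((.531,.02,.05),c).astype(int);k=g[v-5:v+6,u-6:u+7]
    print(u,v);print(k)
E
python3 r.py
```

```text
scene with 0.9px bias [array([0.5334, 0.0182])]
scene [0.5318 0.0199 0.0274] 0.6180893182754517
326 210
[[540 533 519 508 505 503 503 506 499 501 507 517 526]
 [484 471 456 438 429 434 434 439 433 433 442 454 472]
 [415 399 391 374 373 365 371 368 371 375 386 391 405]
 [374 361 344 342 329 330 328 333 336 343 351 358 361]
 [356 342 332 308 293 281 269 278 296 305 321 333 347]
 [350 330 303 282 261 246 230 226 244 274 294 307 338]
 [341 316 284 273 263 232 206 195 221 263 287 302 322]
 [342 325 304 286 276 234 201 199 219 266 297 309 333]
 [352 338 326 317 300 256 228 214 230 283 310 330 342]
 [361 361 343 337 325 302 279 278 289 313 340 351 349]
 [365 364 357 353 347 335 334 339 340 344 356 364 354]]
top [0.5313 0.0203 0.027 ] 0.3206488788127899
294 217
[[519 518 518 518 514 493 423 400 424 482 510 511 515]
 [516 513 518 495 429 358 289 264 291 337 402 491 510]
 [513 520 506 438 375 349 335 337 332 341 365 405 497]
 [517 514 427 384 385 392 388 387 390 389 388 377 429]
 [522 507 342 370 395 385 322 297 314 382 393 384 374]
 [516 478 373 380 388 330 257 234 240 338 380 386 358]
 [512 471 413 389 393 298 230 230 213 308 383 389 360]
 [509 489 421 389 390 351 225 161 175 335 394 386 387]
 [511 509 431 394 401 391 248 178 209 362 390 390 396]
 [508 514 464 388 388 391 352 333 339 382 393 386 457]
 [502 515 497 435 405 391 387 385 394 399 411 467 508]]
```

Emit:
move_arm(
  increments=[
    [0.0, 0.02, -0.015, 0.1, 0, 0, 0],
    [0.0, 0, 0, 0.1, 0, 0, 0],
    [0.0, 0, 0, 0.05, 0, 0, 0],
    [0.0, 0, 0, 0.04, 0, 0, 0],
    [0.0, 0, 0, 0.03, 0, 0, 0],
    [0.0, 0, 0, 0.02, 0, 0, 0],
    [0.0, 0, 0, 0, 0, 0, 0],
  ],
)

```text
time_s: 24.75
ee_pos: [0.5311, 0.0203, 0.0699]
eef_rot: [-3.142, 0.0, 0.162]
force: [0.1, -0.5, -1.1]
grip_width: 0.0179
grip_force: 40.0
```

The underside is about 4 mm below the pin top with no contact force, so the pin has entered the socket. I keep going down gently.

Emit:
move_arm(
  increments=[
    [0.0, 0, 0, 0.02, 0, 0, 0],
    [0.0, 0, 0, 0.02, 0, 0, 0],
    [0.0, 0, 0, 0.02, 0, 0, 0],
    [0.0, 0, 0, 0, 0, 0, 0],
    [0.0, 0, 0, 0, 0, 0, 0],
  ],
)

```text
time_s: 25.25
ee_pos: [0.5312, 0.0203, 0.0671]
eef_rot: [3.142, -0.0, 0.162]
force: [-0.1, 0.0, 1.7]
grip_width: 0.0176
grip_force: 40.0
```

Emit:
move_arm(
  increments=[
    [0.0, 0, 0, 0.03, 0, 0, 0],
    [0.0, 0, 0, 0.03, 0, 0, 0],
    [0.0, 0, 0, 0.03, 0, 0, 0],
    [0.0, 0, 0, 0.02, 0, 0, 0],
    [0.0, 0, 0, 0, 0, 0, 0],
    [0.0, 0, 0, 0, 0, 0, 0],
  ],
)

```text
time_s: 25.85
ee_pos: [0.5312, 0.0203, 0.0621]
eef_rot: [3.141, -0.0, 0.162]
force: [-5.9, 0.8, 12.2]
grip_width: 0.0178
grip_force: 40.0
```

Emit:
move_arm(
  increments=[
    [0.0, 0, 0, 0.02, 0, 0, 0],
    [0.0, 0, 0, 0, 0, 0, 0],
    [0.0, 0, 0, 0, 0, 0, 0],
  ],
)

```text
time_s: 26.15
ee_pos: [0.5313, 0.0203, 0.0621]
eef_rot: [3.141, -0.001, 0.162]
force: [-12.6, 0.6, 25.9]
grip_width: 0.0178
grip_force: 40.0
```

Run:
```python
from h import *
togo((.531,.02,.0622),.16)
S=ctrl.camera("scene")
m,c=hsvmask(S,(100,90,25),(130,255,255),(380,225,408,275));print(m.sum(),c)
b=(270,140,430,280);cv2.imwrite("pics/s8.png",cv2.resize(S["color"][b[1]:b[3],b[0]:b[2]],(684,599),interpolation=2))
```

```text
t 26.15 ee [0.5313 0.0203 0.0621] rot [ 3.1414 -0.0007  0.1619] F [-12.6441   0.5697  25.8733] w 0.01780769334256343 gf 39.99304711818695
units [-0.0062  0.0056 -0.0017] rz 0.0019452404043256433
192 [395.2552 252.9531]
```

View pics/s8.png

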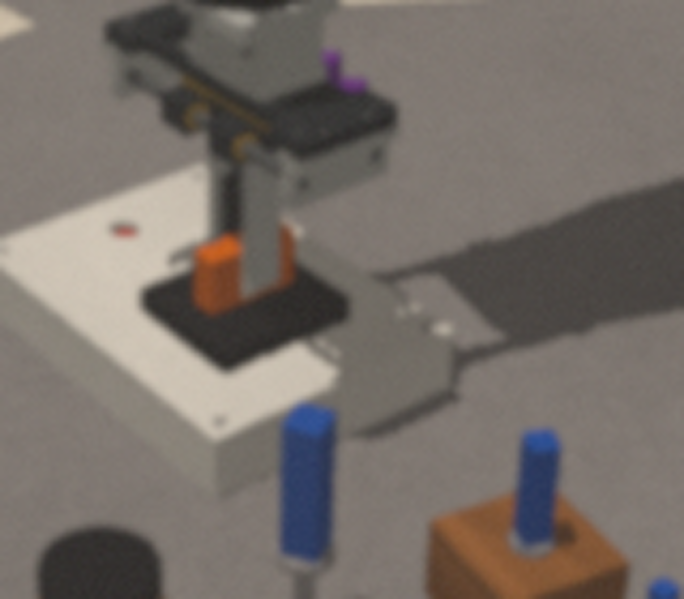

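The clamp lies flush on the stage at about px (327,217), still gripped and square to it. Further pushing only raises the force, and the stylus is upright in its stand. I hand in.

```bash
python3 -c "
from station import ctrl
print(ctrl.hand_in())"
```

```text
the job is handed in; nothing more can be done
None
```

I handed the job in at about 26 s of the 61 s allowed, with the button pressed, the stylus back in its stand and the clamp held flush on the pin at about 26 N; the hand-in gave no verdict.

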